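# Check the seating depth of a screw in a drive housing with a depth gauge

### The job

Take the depth gauge off its chipboard stand and check its zero: set its foot flat on the steel setting block, so that the sprung rod is pushed up flush with the foot, and keep it so for a moment. Then measure how deep the screw sits in the well right beside the cable gland of the finned drive housing: lower the rod straight down the middle of that well, without touching the well's walls or the rest of the housing with the rod, until the rod stands on the screw and the foot sits flat on the housing, and do not force the gauge. Finish while still holding the gauge there, gripped, upright and centred over the well; do not let go, and leave the other things on the table where they are.

Things in the scene. Friction and masses are not known exactly. Their poses are not given: they have to be found in the camera images.
- gauge: Depth gauge, 0.16 to 0.26 kg. Steel foot bar 24 (x) x 64 (y) x 10 mm; over it a flat grey case 22 mm thick (x), 46 wide (y), 30 to 108 mm above the foot's underside: grip its upper half across the thickness. Origin: centre of the foot's underside, z up. A 6 mm rod stands out 40 mm below, on z. At the start the foot stands on the gauge stand, rod in its hole: lift straight up over 45 mm first.
- rod (a joint): Travel of the gauge's rod up into the gauge, m: 0 = rod fully out (its tip 40 mm below the foot's underside), 0.040 = tip flush with the foot's underside. It reads 0.040 minus the depth. Light spring: about 1.0 N at 0 rising to 2.6 N at 0.040.
- rod_tip (a point): Centre of the rod's lower end. The rod is 6 mm in diameter with a rounded tip, on the gauge's z axis.
- gauge_stand: Fixed chipboard block 60 (x) x 90 (y) mm, top 60 mm above the table, on a steel plate 70 x 100 mm; a vertical hole of 20 mm diameter, 56 mm deep, in its middle. Origin: centre of its underside. It and the setting block may change sides.
- setting_block: Plain ground steel block 60 (x) x 100 (y) x 25 mm (z), 1.15 kg, lying loose on the table; its flat top is 25 mm above the table. Origin: centre of its underside.
- housing: Finned aluminium drive housing, bolted down, 148 (x) x 124 (y) x 70 mm. Flat lands 36 mm wide (x) along its +x and -x ends, tops at 70 mm; fins (66 mm high) between. Two screw wells in each land, at x = +-56, y = +-30 mm. The black cable gland sticks out 28 mm from the +y side near the +x end (x = 48, 22 mm above the table). Flat socket on the -y side. Origin: centre of its underside.
- well (a point): Centre of the mouth of the well to be measured, the one right beside the cable gland (housing x = 56, y = 30 mm), in the plane of the land's top, 70 mm above the table. Bore 18 mm diameter, vertical, so the 6 mm rod has 6 mm of room all round when centred. z up, x and y as the housing.
- screw: Flange-head screw at the bottom of that well, fixed. Origin: centre of the head's flat top, 27 to 33 mm below the well's mouth, so the rod is pushed in by 7 to 13 mm when the foot sits on the housing.
- nut_driver: bystander: screwdriver-shaped nut driver, 190 mm long, lying on the table; origin under its middle
- marker: bystander: marker pen, 14 mm thick, 125 mm long, lying on the table; origin on its underside at mid length
- screw_bin: bystander: open black bin 120 x 85 x 45 mm with screws in it; origin at the centre of its underside
- spare_gland: bystander: spare black cable gland, 26 mm diameter, 38 mm tall, standing; origin at the centre of its underside
- threadlock: bystander: small bottle, 30 mm diameter, 75 mm tall, standing; origin at the centre of its underside
- tape_roll: bystander: roll of tape lying flat, 90 mm diameter, 24 mm tall; origin at the centre of its underside
- heat_sink: bystander: loose finned heat sink 60 x 50 x 28 mm; origin at the centre of its underside
- packing_block: bystander: plain chipboard block 60 x 90 x 50 mm without a hole; origin at the centre of its underside
Not all that is in view belongs to the job. Leave any purple or turquoise look-alike of the gauge alone. What is shaped like the setting_block but brown or turquoise is not meant.

How it is judged:
On the way, in this order (a step that is already met when the one before it is completed fails the run):
1. zero check: held gauge's foot flat on the setting block, rod pushed up flush (contact force between the fingers and gauge above 2 N and value of joint rod above 0.0385 m and contact force between gauge and setting_block above 0.5 N and angle between gauge's own z axis and vertical below 0.05 rad), for 0.3 s.
2. the rod is in the well beside the gland, at least 5 mm below its mouth and within 4 mm of its axis (contact force between the fingers and gauge above 2 N and z of rod_tip in the frame of well below -0.005 m and horizontal distance between rod_tip and well below 0.004 m), for 0.2 s.
At the end, for the whole second after the job is handed in: Gauge still gripped (over 2 N), at rest, upright within 0.04 rad, foot on the housing (0.5 to 30 N, within 1.5 mm of the land), rod and foot within 3.5 mm of the well axis, rod on the screw (over 0.3 N, travel 5.5 to 14.5 mm) and clear of the well walls (under 0.3 N) (contact force between the fingers and gauge above 2 N and angle between gauge's own z axis and vertical below 0.04 rad and horizontal distance between each of rod_tip, gauge and well below 0.0035 m and z of gauge in the frame of well between -0.0015 and 0.0015 m and contact force between gauge and housing between 0.5 and 30 N and contact force between rod and housing below 0.3 N and contact force between rod and screw above 0.3 N and value of joint rod between 0.0055 and 0.0145 m and linear speed of gauge below 0.02 m/s); the arm keeps its last pose, push and grip.
It fails at once if the rod touches the walls or rim of a well, or any other part of the housing (more than 0.5 N) (contact force between rod and housing above 0.5 N).
It fails at once if the gauge is forced down on the housing or the setting block (more than 40 N) (contact force between gauge and housing above 40 N or contact force between gauge and setting_block above 40 N).
It fails at once if the setting block is pushed away (more than 30 mm) (distance of setting_block from where it was at the start of the episode above 0.03 m).
It fails at once if a bystander is disturbed (moved more than 25 mm) (distance of any of nut_driver, marker, screw_bin, spare_gland, threadlock, tape_roll, heat_sink, packing_block from where it was at the start of the episode above 0.025 m).
It also fails if it takes over 58 s, if anything falls off the work surface, if the arm or the gripper's body presses on something with over 40 N, if the wrist force passes 120 N, or if a joint passes its speed limit or range.

### The arm

A 6-joint arm with a two-finger parallel gripper is mounted at the origin on the work surface. World frame = base frame: x ahead of the robot, y to its left, z up, the work surface at z = 0. Lengths are in m, angles in rad, forces in N, time in s.
With the tool pointing down it reaches from about 0.275 to 0.75 m from the base axis. Payload 10.2 kg.
Tool frame: the origin (TCP) lies midway between the tips of the shut fingers; the grasp point (between the pads) lies 19 mm behind it; z points along the fingers, y is the direction in which the jaws open and shut (so a half turn about z gives the same grasp; the last joint's range is limited). The gripper opens to 85 mm and grips with 20 to 120 N. Pads are 22 mm wide; open, the fingers measure 114 mm over their backs; the gripper's body (76 mm by 85 mm) begins 54 mm behind the grasp point. The pads swing forward as they close: fully open they stand 13 mm farther back than shut.
Start: joints at [1.007, 0.313, 1.498, -0, 1.331, -0.223], TCP at [0.175, 0.495, 0.231] pointing down, gripper open.
Joint ranges: [-2.94, 2.94], [-0.97, 2.17], [0.19, 2.56], [-1.23, 4.37], [0.02, 3.11], [-2.88, 2.88]. Speed limits (rad/s): [2.39, 2.39, 3.01, 3.14, 3.14, 3.14].

### API

Orientations are given as a rotation vector (axis times angle).
In Python, from bench import arm, snapshot, job gives the robot as it stands.
- The arm moves only by the tool jog_arm, never from a script. Its arguments are lists of equal length, an entry for each row: "turn": the turn, a rotation vector about the tool's x, y, z as a fraction of full scale, a list of three; "translation": the shift along the tool's x, y, z as a fraction of full scale, a list of three; "hand": the finger opening in mm, from 0 to 85.4. A call has 1 to 5 rows; each row is the pose to reach, as a shift and turn from the pose commanded when the call began, along the tool's axes at that moment; what a row does not reach only later rows make up. Full scale, the value 1, is 0.15 m for a shift and 0.5 rad for a turn. A row lasts 1/12 s, in which the tool goes at most 41.7 mm and 7.16 degrees, less where a joint would pass 70% of its speed; a pose out of reach is approached as far as the arm can. A call with a number of a shift or a turn outside -1 to 1 is refused whole. A call with a gripper value outside its range is refused whole. The fingers move at their own pace and stop on an object; "squeeze" is the grip in N (left out, the last holds). Time passes only in rows, so rows that repeat a pose let the fingers close. It gives the time, the measured TCP pose, the force and the opening at its end, in the units of the state.
- arm.observe(): the state, without advancing time (a new reading comes with each control period).
- snapshot(name): name is "scene" or "top" or "wrist"; returns a dict with "frame" (480x640x3 uint8, red, green, blue), "depth" (480x640 float32, m along the optical axis (not along the pixel's ray), 0 where there is no reading), "fx", "fy", "cx", "cy" (pixels), "distortion" ([k1, k2, p1, p2, k3] as OpenCV has them; the pictures are not rectified), "R" (3x3) and "t" (3): a world point X has camera coordinates R X + t. Camera axes: x right, y down, z forward; pixel columns grow to the right and rows downward; lengths in m; the calibration is good to about 2 mm. A picture is of the moment at which its call begins.
- job.sign_off(): hands the job in, once; it reports no verdict.
The state is a dict: "t": time; "joint_pos": joint angles; "joint_velocities": joint speeds; "effort": joint torques, N m; "tcp_pos": TCP position; "orientation": TCP orientation; "ft_force": force on the tool from outside, world axes, zero at the start; "wrist_torque": the same for the moment, N m; "finger_gap": finger opening in m.
Only numpy, scipy, OpenCV 4.12 (cv2) and the standard library are available. Lean on these libraries where they do the work, as an engineer would, in place of code of your own. Each camera call takes 0.05 s, during which the arm holds its last target.

## Working session

There is one attempt and no reset: what is moved stays moved. The work goes in short steps, Python scripts to look and compute and a tool call to move; the robot and the scene stay as the last step left them, time stands still between calls to the robot, and variables do not carry over. Pictures are saved under pics/ and viewed, and the job is handed in when it is done.

Besides the shell and the picture viewer there is one more tool, called after "Request:" by a JSON object that holds its "op" and its "data", one argument or row to a line. jog_arm: Moves the arm, as the interface text tells. Its arguments: {"type":"object","properties":{"turn":{"type":"array"},"translation":{"type":"array"},"hand":{"type":"array"},"squeeze":{"type":"number"}},"required":["turn","translation","hand"]}

```bash
ls; mkdir -p pics
cat > h.py <<'E'
from bench import arm, snapshot, job
import numpy as np, cv2
def snap(n,name):
    s=snapshot(n); cv2.imwrite(f'pics/{name}.png',s['frame'][:,:,::-1]); 
    np.savez(f'pics/{name}.npz',**{k:np.asarray(v) for k,v in s.items()}); return s
def load(name): return dict(np.load(f'pics/{name}.npz'))
def K(s): return np.array([[s['fx'],0,s['cx']],[0,s['fy'],s['cy']],[0,0,1.]],float)
def und(s,px): return cv2.undistortPoints(np.array(px,float).reshape(-1,1,2),K(s),np.array(s['distortion'],float)).reshape(-1,2)
def plane(s,px,z):
    n=und(s,px); R=np.array(s['R']);t=np.array(s['t']); d=np.c_[n,np.ones(len(n))]@R; c=-R.T@t
    return c+d*((z-c[2])/d[:,2])[:,None]
def dep(s,px):
    n=und(s,px); R=np.array(s['R']);t=np.array(s['t']); out=[]
    for (u,v),a in zip(np.array(px),n):
        zz=s['depth'][int(round(v)),int(round(u))]; out.append(R.T@(np.array([a[0],a[1],1])*zz-t))
    return np.array(out)
def cloud(s):
    h,w=s['depth'].shape; uu,vv=np.meshgrid(np.arange(w),np.arange(h)); px=np.c_[uu.ravel(),vv.ravel()].astype(float)
    n=und(s,px); z=s['depth'].ravel(); P=(np.c_[n,np.ones(len(n))]*z[:,None]-np.array(s['t']))@np.array(s['R'])
    P[z==0]=np.nan; return P.reshape(h,w,3)
def proj(s,X):
    R=np.array(s['R']); r,_=cv2.Rodrigues(R); p,_=cv2.projectPoints(np.array(X,float).reshape(-1,1,3),r,np.array(s['t'],float),K(s),np.array(s['distortion'],float)); return p.reshape(-1,2)
E
python3 - <<'E'
from h import *
print(arm.observe())
for n in ['scene','top','wrist']:
    s=snap(n,n+'0'); print(n,s['fx'],-np.array(s['R']).T@s['t'],(s['depth']>0).mean())
E
```

```text
pics
{'t': 0.0, 'joint_pos': array([ 1.00661795e+00,  3.13440647e-01,  1.49845255e+00,  1.36890333e-06,
        1.33099085e+00, -2.23386779e-01]), 'joint_velocities': array([ 0.00028674, -0.00055468,  0.00039066,  0.00192821,  0.00018632,
       -0.00010178]), 'effort': array([-3.68968376e-04, -4.12266648e+01, -2.59742939e+01, -2.21430714e-04,
        4.14602197e-03,  5.69300511e-06]), 'tcp_pos': array([0.17533409, 0.49457987, 0.23073404]), 'orientation': array([-5.32643682e-01, -3.09560509e+00,  1.87217046e-03]), 'ft_force': array([-0.20393792,  0.84143858,  0.38013976]), 'wrist_torque': array([ 0.04643027, -0.02083014, -0.03499879]), 'finger_gap': 0.08536627563255635}
scene 607.7981389702828 [ 1.13539897 -0.29440283  1.07306854] 0.9960384114583334
top 591.1367710403982 [ 0.27365417 -0.02067123  1.5493833 ] 0.9961295572916666
wrist 338.6294983118858 [0.11233066 0.51713854 0.37330576] 0.9958951822916666
```

View pics/scene0.png

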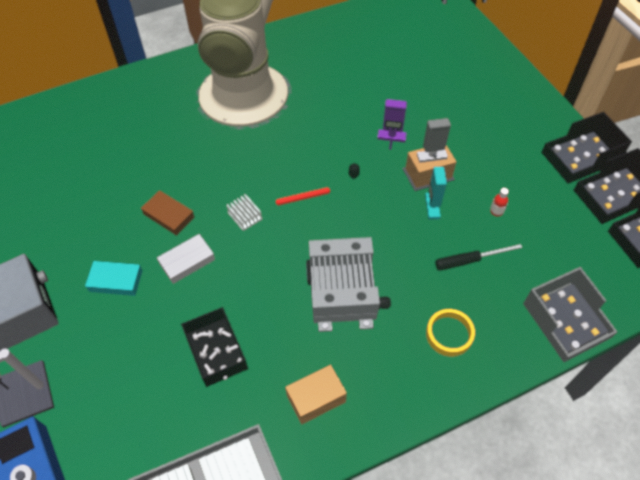

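View pics/top0.png

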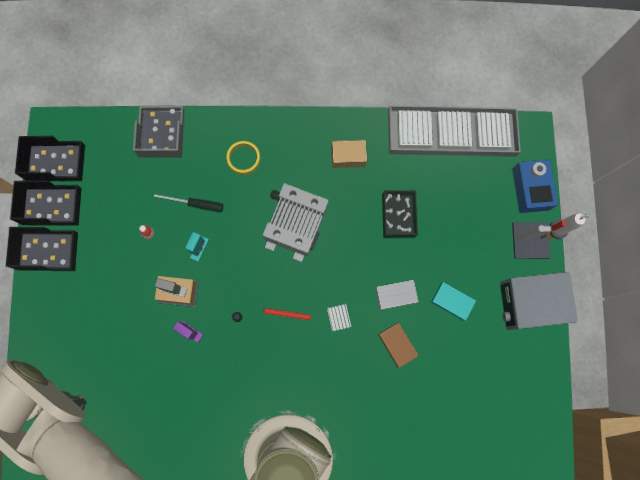

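View pics/wrist0.png

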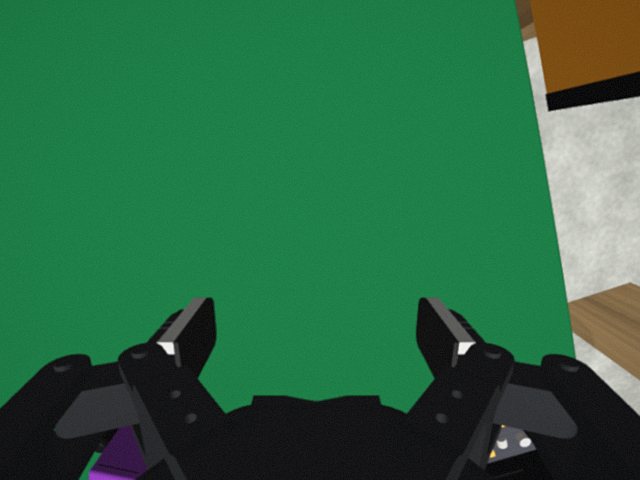

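The top view shows the following:
- **Gauge:** three look-alikes: grey on the chipboard stand (175,290), purple (187,331) and turquoise (197,246). The grey one fits.
- **Setting block:** three candidates: light grey (398,295), turquoise (455,301) and brown (398,345). The grey steel one fits.
- **Housing:** at (296,220), with the gland at (275,195). The well beside the gland is at about (291,193).

I'll confirm these in enlarged crops.

Run:
```python
from h import *
s=load('top0'); f=s['frame'][:,:,::-1]
def crop(f,x,y,w,h,k): return cv2.resize(f[y:y+h,x:x+w],None,fx=k,fy=k,interpolation=cv2.INTER_CUBIC)
a=crop(f,140,265,80,80,5); b=crop(f,255,175,80,100,4); 
c=np.zeros((400,800,3),np.uint8); c[:400,:400]=a; c[:400,400:720]=b; cv2.imwrite('pics/crop1.png',c)
g=load('scene0')['frame'][:,:,::-1]
a=crop(g,370,90,100,130,4)[:520,:400]; b=crop(g,295,225,100,110,4)
c=np.zeros((520,800,3),np.uint8); c[:a.shape[0],:400]=a; c[:440,400:]=b; cv2.imwrite('pics/crop2.png',c)
```

```text
(no output)
```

View pics/crop1.png

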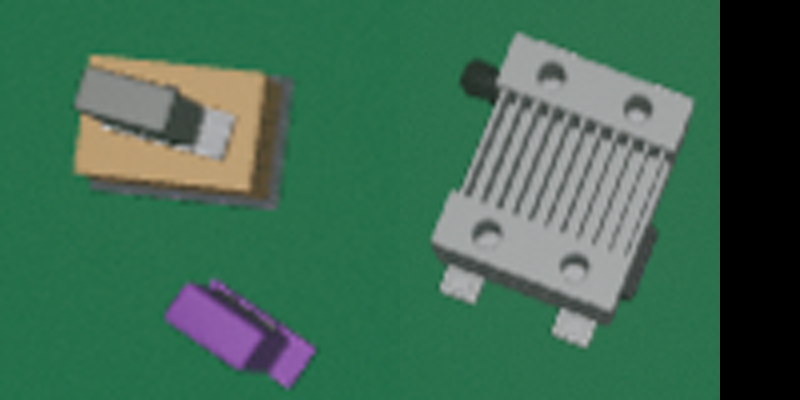

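View pics/crop2.png

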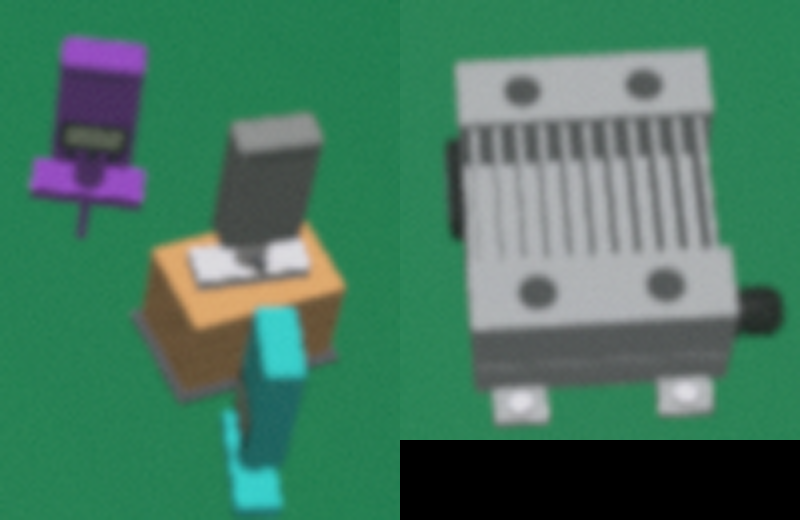

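The crops confirm it: the grey gauge stands on the chipboard at top ≈(173,285). The gland is at the housing's upper-left corner, and the well beside it is at top ≈(293,193) and scene ≈(361,296). Next I measure.

```bash
cat > m.py <<'E'
from h import *
def rect(P): 
    (c,(a,b),ang)=cv2.minAreaRect((P[:,:2]*1000).astype(np.float32)); 
    bx=cv2.boxPoints((c,(a,b),ang)); e=[bx[1]-bx[0],bx[2]-bx[1]]; L=max(e,key=np.linalg.norm)
    return np.round(c,1),np.round([a,b],1),round(np.degrees(np.arctan2(L[1],L[0])),1)
def maskrect(s,m,z):  # mask contour cast onto plane z
    cs,_=cv2.findContours(m.astype(np.uint8),cv2.RETR_EXTERNAL,cv2.CHAIN_APPROX_NONE); c=max(cs,key=cv2.contourArea).reshape(-1,2)
    return rect(plane(s,c,z))
E
python3 - <<'E'
from m import *
for n in ['top0','scene0']:
    s=load(n); C=cloud(s); hsv=cv2.cvtColor(s['frame'],cv2.COLOR_RGB2HSV)
    Z=C[:,:,2]
    # table check
    b={'top0':{'g':(150,270,205,305),'h':(255,175,335,265),'b':(370,270,425,315)},'scene0':{'g':(420,115,455,165),'h':(300,230,385,330),'b':(150,228,220,285)}}[n]
    def sub(k,zl,zh):
        x0,y0,x1,y1=b[k]; m=np.zeros(Z.shape,bool); m[y0:y1,x0:x1]=(Z[y0:y1,x0:x1]>zl)&(Z[y0:y1,x0:x1]<zh); m&=~((hsv[:,:,0]>65)&(hsv[:,:,0]<80)&(hsv[:,:,1]>120)); 
        return cv2.morphologyEx(m.astype(np.uint8),cv2.MORPH_OPEN,np.ones((2,2)))>0
    for k,zl,zh in [('g',.160,.176),('g',.052,.066),('g',.066,.08),('h',.064,.076),('b',.018,.032)]:
        m=sub(k,zl,zh); 
        if m.sum()<10: print(n,k,m.sum()); continue
        print(n,k,m.sum(),'z',np.nanmedian(Z[m]).round(4),'cloud',rect(C[m]),'plane',maskrect(s,m,np.nanmedian(Z[m])))
    print('table',np.nanmedian(Z[(hsv[:,:,0]>65)&(hsv[:,:,0]<80)&(hsv[:,:,1]>120)]))
E
```

```text
top0 g 188 z 0.1662 cloud (array([428.5, 299.9]), array([66.5, 20.9]), np.float32(76.2)) plane (array([424.6, 287.5]), array([48.4, 22.3]), np.float32(76.7))
top0 g 524 z 0.0588 cloud (array([427. , 295.3]), array([101.5,  59.5]), np.float32(84.9)) plane (array([424.9, 288.4]), array([93.4, 60.9]), np.float32(84.7))
top0 g 40 z 0.0686 cloud (array([418.3, 265.2]), array([14.7, 20.7]), np.float32(-21.2)) plane (array([417.8, 264. ]), array([15.7, 21.1]), np.float32(-20.0))
top0 h 1126 z 0.0694 cloud (array([621.6, -20.5]), array([122.5, 165. ]), np.float32(-20.7)) plane (array([663.3, -38.1]), array([124.3,  39.3]), np.float32(69.0))
top0 b 855 z 0.0246 cloud (array([ 420.9, -287.6]), array([ 60.1, 108.8]), np.float32(-78.7)) plane (array([ 419.9, -284.3]), array([ 60.7, 102. ]), np.float32(-79.5))
table -0.0003354369110965313
scene0 g 201 z 0.1661 cloud (array([375.6, 357.5]), array([ 43.8, 204. ]), np.float32(-53.3)) plane (array([428.7, 290.8]), array([47.6, 25.8]), np.float32(71.8))
scene0 g 252 z 0.0599 cloud (array([423.7, 320.9]), array([ 71.2, 127.9]), np.float32(-77.5)) plane (array([427.3, 304.7]), array([76.9, 49.9]), np.float32(65.7))
scene0 g 179 z 0.0692 cloud (array([426.6, 294.9]), array([66.5, 24. ]), np.float32(77.9)) plane (array([427.4, 277.5]), array([29.7, 26. ]), np.float32(65.7))
scene0 h 2409 z 0.0692 cloud (array([592.5,  -0.7]), array([127.6, 195.2]), np.float32(-22.6)) plane (array([662.3, -33.3]), array([124.1,  45.9]), np.float32(69.5))
scene0 b 1306 z 0.0248 cloud (array([ 395.9, -283.9]), array([111.1, 102.7]), np.float32(12.8)) plane (array([ 423.6, -279. ]), array([ 65.8, 101.8]), np.float32(-79.1))
table -6.922173775058097e-05
```

```bash
cat >> h.py <<'E'
from scipy.spatial.transform import Rotation as Ro
def jog(target,yawy,rv=None):
    """shift in tool axes /0.15 and turn /0.5 to reach TCP target with tool z down, tool y at yawy deg (nearest half turn)"""
    o=arm.observe(); R0=Ro.from_rotvec(o['orientation']); p=o['tcp_pos']
    best=None
    for k in (0,180):
        y=np.radians(yawy+k); Y=np.array([np.cos(y),np.sin(y),0]); Zt=np.array([0,0,-1.]); X=np.cross(Y,Zt)
        d=(R0.inv()*Ro.from_matrix(np.c_[X,Y,Zt])).as_rotvec()
        if best is None or np.linalg.norm(d)<np.linalg.norm(best): best=d
    print('translation',np.round(R0.inv().apply(np.array(target)-p)/.15,4),'turn',np.round(best/.5,4),'tilt',np.degrees(np.arccos(-R0.as_matrix()[2,2])).round(2))
def st():
    o=arm.observe(); R0=Ro.from_rotvec(o['orientation']).as_matrix()
    print('t',round(o['t'],2),'tcp',np.round(o['tcp_pos']*1000,1),'ty yaw',np.degrees(np.arctan2(R0[1,1],R0[0,1])).round(2),'tx yaw',np.degrees(np.arctan2(R0[1,0],R0[0,0])).round(2),'zaxis',np.round(R0[:,2],4),'F',np.round(o['ft_force'],2),'gap',np.round(o['finger_gap']*1000,1),'q',np.round(o['joint_pos'],2)); return o
E
python3 - <<'E'
from h import *
st(); jog([.426,.289,.25],-13.3)
s=load('wrist0'); print(np.round(s['R'],3), (s['R'] @ np.array([.175,.495,.231])+s['t']))
E
```

```text
t 0.15 tcp [175.4 494.7 230.9] ty yaw 70.48 tx yaw 160.48 zaxis [-5.e-04 -8.e-04 -1.e+00] F [-0.04 -0.22 -0.32] gap 85.5 q [ 1.01  0.31  1.5   0.    1.33 -0.22]
translation [-2.033  -0.7339 -0.1272] turn [-1.8000e-03  9.0000e-04  2.9243e+00] tilt 0.05
[[ 0.334  0.943 -0.002]
 [ 0.908 -0.321  0.268]
 [ 0.252 -0.091 -0.964]] [0.00036112 0.02596312 0.15490086]
```

Request:
{"op": "jog_arm", "data": {
  "turn": [
    [0,0,0.25],
    [0,0,0.5],
    [0,0,0.75],
    [0,0,1],
    [0,0,1]
  ],
  "translation": [
    [-0.25,-0.1,-0.13],
    [-0.5,-0.2,-0.13],
    [-0.75,-0.3,-0.13],
    [-1,-0.37,-0.13],
    [-1,-0.37,-0.13]
  ],
  "hand": [85,85,85,85,85],
  "squeeze": 40
}}

```text
t: 0.57
tcp_pos: [0.3026, 0.389, 0.2506]
orientation: [1.299, 2.859, -0.001]
ft_force: [0.2, 0.3, 0.2]
finger_gap: 0.0851
```

Run:
```python
from h import *
st(); jog([.426,.289,.25],-13.3)
```

```text
t 0.57 tcp [302.6 389.  250.6] ty yaw 41.13 tx yaw 131.13 zaxis [ 0.001  -0.0012 -1.    ] F [0.23 0.29 0.16] gap 85.1 q [ 0.67  0.23  1.56 -0.    1.36 -0.05]
translation [-1.0432  0.1811  0.0056] turn [1.5000e-03 3.0000e-03 1.8999e+00] tilt 0.09
```

Request:
{"op": "jog_arm", "data": {
  "turn": [
    [0,0,0.25],
    [0,0,0.5],
    [0,0,0.75],
    [0,0,1],
    [0,0,1]
  ],
  "translation": [
    [-0.25,0.04,0],
    [-0.5,0.09,0],
    [-0.6,0.12,0],
    [-0.7,0.12,0],
    [-0.7,0.12,0]
  ],
  "hand": [85,85,85,85,85]
}}

```text
t: 0.98
tcp_pos: [0.3832, 0.3247, 0.2504]
orientation: [1.961, 2.454, -0.001]
ft_force: [-0.7, -1.6, -0.1]
finger_gap: 0.0849
```

Request:
{"op": "jog_arm", "data": {
  "turn": [
    [0,0,0.25],
    [0,0,0.5],
    [0,0,0.75],
    [0,0,0.89],
    [0,0,0.89]
  ],
  "translation": [
    [0,0,0],
    [0,0,0],
    [0,0,0],
    [0,0,0],
    [0,0,0]
  ],
  "hand": [85,85,85,85,85]
}}

```text
t: 1.4
tcp_pos: [0.381, 0.3267, 0.2507]
orientation: [-2.445, -1.972, 0.001]
ft_force: [0.2, 0.6, 0.1]
finger_gap: 0.0848
```

Run:
```python
from h import *
st(); jog([.426,.289,.131],-13.3)
snap('wrist','wrist1')
```

```text
t 1.4 tcp [381.  326.7 250.7] ty yaw -12.25 tx yaw 77.75 zaxis [-5.e-04  0.e+00 -1.e+00] F [0.22 0.55 0.13] gap 84.8 q [0.47 0.25 1.53 0.   1.36 0.69]
translation [-0.1819  0.3466  0.7977] turn [-0.001   0.0002  0.0368] tilt 0.03
```

View pics/wrist1.png

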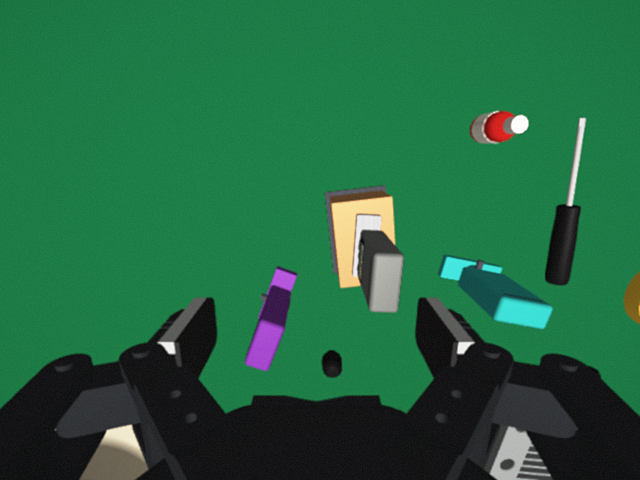

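The wrist view shows the gauge top at (386,282), slightly right of the jaw centre, with its long axis nearly vertical in the picture. I measure its top face from this view.

Run:
```python
from m import *
s=load('wrist1'); C=cloud(s); Z=C[:,:,2]; 
for zl,zh,box in [(.160,.176,(350,220,410,320)),(.066,.078,(340,205,385,285))]:
    m=np.zeros(Z.shape,bool); x0,y0,x1,y1=box; m[y0:y1,x0:x1]=(Z[y0:y1,x0:x1]>zl)&(Z[y0:y1,x0:x1]<zh)
    print(m.sum(),np.nanmedian(Z[m]),rect(C[m]),maskrect(s,m,np.nanmedian(Z[m])))
```

```text
1921 0.16766328165075906 (array([425.9, 292.6]), array([45.5, 22.9]), np.float32(75.5)) (array([425. , 294.1]), array([47.3, 23.1]), np.float32(75.7))
602 0.06979660209797442 (array([425.5, 292.2]), array([64.2, 24.2]), np.float32(75.2)) (array([425.5, 292.7]), array([64.3, 24.4]), np.float32(75.6))
```

Run:
```python
from h import *
st(); jog([.4257,.2925,.131],-14.5)
```

```text
t 1.45 tcp [381.1 326.6 250.7] ty yaw -12.05 tx yaw 77.95 zaxis [-4.e-04 -0.e+00 -1.e+00] F [-1.15 -0.03  1.04] gap 84.7 q [0.47 0.25 1.53 0.   1.36 0.68]
translation [-0.1605  0.3383  0.798 ] turn [-0.0007  0.0002  0.0855] tilt 0.02
```

First I go sideways above the gauge, then down in the next call.

Request:
{"op": "jog_arm", "data": {
  "turn": [
    [0,0,0.085],
    [0,0,0.085],
    [0,0,0.085],
    [0,0,0.085],
    [0,0,0.085]
  ],
  "translation": [
    [-0.08,0.17,0],
    [-0.16,0.338,0],
    [-0.16,0.338,0.1],
    [-0.16,0.338,0.2],
    [-0.16,0.338,0.2]
  ],
  "hand": [85,85,85,85,85]
}}

```text
t: 1.87
tcp_pos: [0.425, 0.2915, 0.2182]
orientation: [-2.484, -1.921, 0.007]
ft_force: [-0.3, -0.7, -0.9]
finger_gap: 0.0848
```

Run:
```python
from h import *
st(); jog([.4257,.2925,.131],-14.5)
snap('wrist','wrist2')
```

```text
t 1.87 tcp [425.  291.5 218.2] ty yaw -14.54 tx yaw 75.46 zaxis [-0.0046 -0.0016 -1.    ] F [-0.26 -0.68 -0.9 ] gap 84.8 q [0.37 0.3  1.54 0.   1.3  0.63]
translation [0.0089 0.005  0.5814] turn [-0.0082  0.0055 -0.0015] tilt 0.28
```

View pics/wrist2.png

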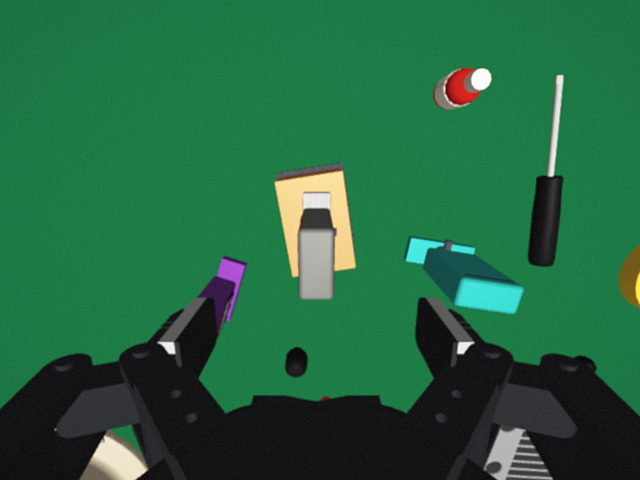

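The gauge is centred between the fingers at column 316. I descend.

Request:
{"op": "jog_arm", "data": {
  "turn": [
    [0,0,0],
    [0,0,0],
    [0,0,0],
    [0,0,0],
    [0,0,0]
  ],
  "translation": [
    [0.004,0.003,0.15],
    [0.004,0.003,0.3],
    [0.004,0.003,0.45],
    [0.004,0.003,0.57],
    [0.004,0.003,0.57]
  ],
  "hand": [85,85,85,85,85]
}}

```text
t: 2.33
tcp_pos: [0.4253, 0.2923, 0.1332]
orientation: [-2.485, -1.92, 0.007]
ft_force: [-0.2, -0.2, -0.5]
finger_gap: 0.0851
```

Run:
```python
from h import *
st(); jog([.4257,.2925,.131],-14.5)
```

```text
t 2.33 tcp [425.3 292.3 133.2] ty yaw -14.6 tx yaw 75.4 zaxis [-0.0043 -0.0017 -1.    ] F [-0.23 -0.2  -0.5 ] gap 85.1 q [0.37 0.4  1.65 0.   1.1  0.63]
translation [0.0022 0.002  0.0147] turn [-0.0075  0.0054 -0.0033] tilt 0.26
```

Request:
{"op": "jog_arm", "data": {
  "turn": [
    [0,0,0],
    [0,0,0],
    [0,0,0],
    [0,0,0],
    [0,0,0]
  ],
  "translation": [
    [0,0,0],
    [0,0,0],
    [0,0,0],
    [0,0,0],
    [0,0,0]
  ],
  "hand": [60,40,25,15,10],
  "squeeze": 60
}}

```text
t: 2.75
tcp_pos: [0.427, 0.2925, 0.1361]
orientation: [2.488, 1.918, 0.002]
ft_force: [-3.5, 1.1, 2.5]
finger_gap: 0.025
```

Request:
{"op": "jog_arm", "data": {
  "turn": [
    [0,0,0],
    [0,0,0],
    [0,0,0],
    [0,0,0],
    [0,0,0]
  ],
  "translation": [
    [0,0,0],
    [0,0,0],
    [0,0,0],
    [0,0,0],
    [0,0,0]
  ],
  "hand": [10,10,10,10,10]
}}

```text
t: 3.17
tcp_pos: [0.4269, 0.2925, 0.1361]
orientation: [2.488, 1.918, 0.002]
ft_force: [-1.7, 0.6, 6.5]
finger_gap: 0.021
```

Run:
```python
from h import *
st()
```

```text
t 3.17 tcp [426.9 292.5 136.1] ty yaw -14.75 tx yaw 75.25 zaxis [ 1.e-03  6.e-04 -1.e+00] F [-1.75  0.58  6.46] gap 21.0 q [0.37 0.39 1.65 0.   1.1  0.63]
```

Gripped (gap 21 mm). I lift straight up.

Request:
{"op": "jog_arm", "data": {
  "turn": [
    [0,0,0],
    [0,0,0],
    [0,0,0],
    [0,0,0],
    [0,0,0]
  ],
  "translation": [
    [0,0,-0.08],
    [0,0,-0.16],
    [0,0,-0.26],
    [0,0,-0.38],
    [0,0,-0.5]
  ],
  "hand": [10,10,10,10,10]
}}

```text
t: 3.58
tcp_pos: [0.4264, 0.2921, 0.2106]
orientation: [-2.488, -1.918, 0.002]
ft_force: [-0.5, 0.6, -3.1]
finger_gap: 0.0209
```

Request:
{"op": "jog_arm", "data": {
  "turn": [
    [0,0,0],
    [0,0,0],
    [0,0,0],
    [0,0,0],
    [0,0,0]
  ],
  "translation": [
    [0,0,-0.13],
    [0,0,-0.26],
    [0,0,-0.26],
    [0,0,-0.26],
    [0,0,-0.26]
  ],
  "hand": [10,10,10,10,10]
}}

```text
t: 4.0
tcp_pos: [0.4262, 0.2921, 0.2477]
orientation: [-2.488, -1.917, 0.004]
ft_force: [-0.6, 0.4, -3.6]
finger_gap: 0.0213
```

Run:
```python
from h import *
st(); snap('wrist','wrist3'); s=snap('scene','scene3')
f=s['frame'][:,:,::-1]; cv2.imwrite('pics/crop3.png',cv2.resize(f[50:200,350:510],None,fx=4,fy=4,interpolation=cv2.INTER_CUBIC))
```

```text
t 4.0 tcp [426.2 292.1 247.7] ty yaw -14.75 tx yaw 75.25 zaxis [-2.2e-03 -9.0e-04 -1.0e+00] F [-0.64  0.42 -3.56] gap 21.3 q [ 0.37  0.28  1.49 -0.    1.37  0.63]
```

View pics/wrist3.png

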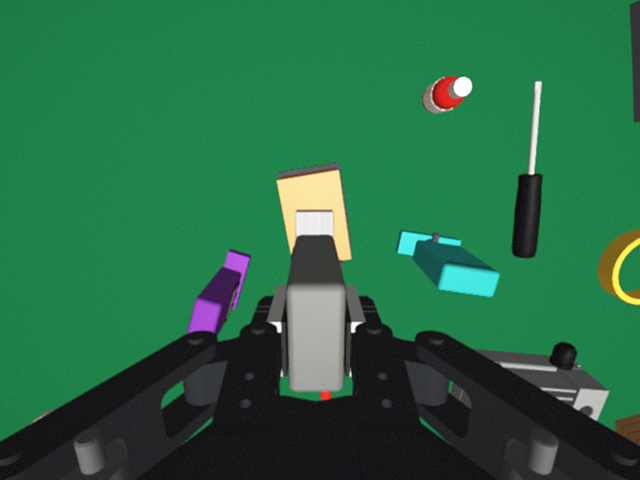

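View pics/crop3.png

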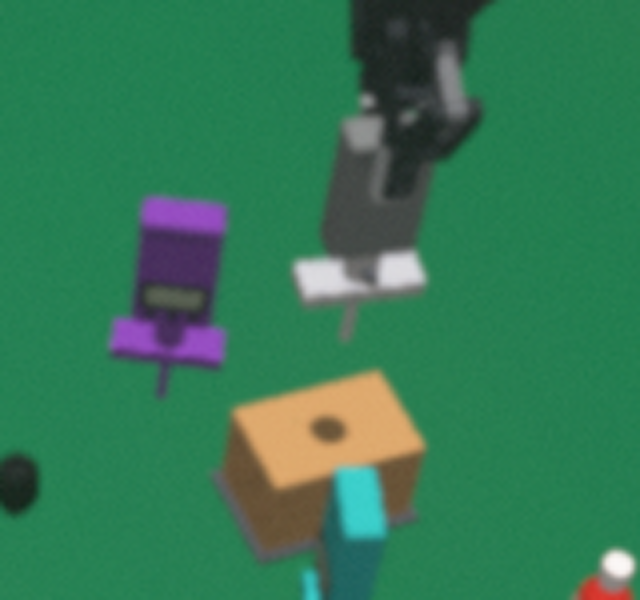

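The gauge is held upright with the rod out: in the scene crop the foot is at (360,275) and the rod tip at (347,340). I carry it across at this height toward the grey setting block.

Request:
{"op": "jog_arm", "data": {
  "turn": [
    [0,0,0],
    [0,0,0],
    [0,0,0],
    [0,0,0],
    [0,0,0]
  ],
  "translation": [
    [-0.1,0.026,0],
    [-0.25,0.066,0],
    [-0.45,0.119,0],
    [-0.68,0.18,0],
    [-0.93,0.245,0]
  ],
  "hand": [10,10,10,10,10]
}}

```text
t: 4.52
tcp_pos: [0.4261, 0.1471, 0.2483]
orientation: [-2.486, -1.919, 0.002]
ft_force: [1.0, 0.3, -2.4]
finger_gap: 0.0209
```

Request:
{"op": "jog_arm", "data": {
  "turn": [
    [0,0,0],
    [0,0,0],
    [0,0,0],
    [0,0,0],
    [0,0,0]
  ],
  "translation": [
    [-0.2,0.053,0],
    [-0.4,0.106,0],
    [-0.6,0.158,0],
    [-0.8,0.211,0],
    [-1,0.264,0]
  ],
  "hand": [10,10,10,10,10]
}}

```text
t: 4.93
tcp_pos: [0.4263, -0.0085, 0.2485]
orientation: [-2.487, -1.917, 0.001]
ft_force: [1.0, 0.4, -2.4]
finger_gap: 0.0213
```

Request:
{"op": "jog_arm", "data": {
  "turn": [
    [0,0,0],
    [0,0,0],
    [0,0,0],
    [0,0,0],
    [0,0,0]
  ],
  "translation": [
    [-0.2,0.053,0],
    [-0.4,0.106,0],
    [-0.6,0.158,0],
    [-0.8,0.211,0],
    [-1,0.264,0]
  ],
  "hand": [10,10,10,10,10]
}}

```text
t: 5.35
tcp_pos: [0.4264, -0.1636, 0.2484]
orientation: [-2.487, -1.917, 0.001]
ft_force: [1.2, 1.0, -2.8]
finger_gap: 0.021
```

Run:
```python
from h import *
st(); jog([.421,-.283,.2477],-14.75); snap('wrist','wrist4')
```

```text
t 5.35 tcp [ 426.4 -163.6  248.4] ty yaw -14.76 tx yaw 75.24 zaxis [-1.2e-03  9.0e-04 -1.0e+00] F [ 1.16  1.02 -2.83] gap 21.0 q [-0.62  0.15  1.66  0.    1.33 -0.37]
translation [-0.7789  0.1682  0.0042] turn [-0.0028 -0.0011 -0.0005] tilt 0.09
```

View pics/wrist4.png

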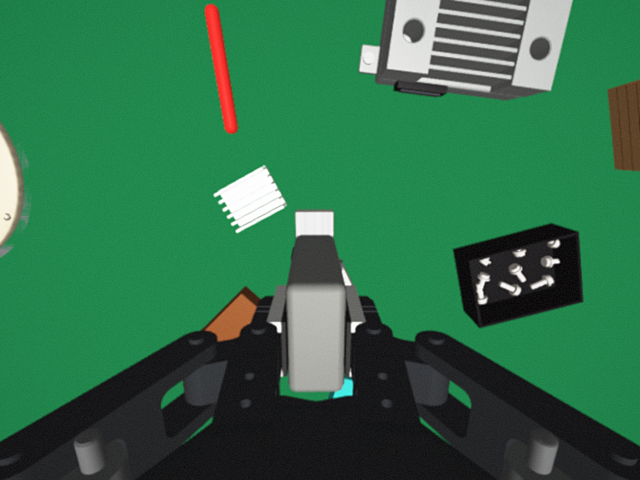

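The wrist view shows the path is clear: heat sink at (250,200), brown decoy at (240,320), and the block hidden beneath the hand. I continue to the block.

Request:
{"op": "jog_arm", "data": {
  "turn": [
    [0,0,0],
    [0,0,0],
    [0,0,0],
    [0,0,0],
    [0,0,0]
  ],
  "translation": [
    [-0.2,0.045,0],
    [-0.4,0.09,0],
    [-0.6,0.13,0],
    [-0.75,0.17,0],
    [-0.78,0.17,0]
  ],
  "hand": [10,10,10,10,10]
}}

```text
t: 5.82
tcp_pos: [0.4212, -0.2848, 0.2479]
orientation: [-2.49, -1.914, 0.001]
ft_force: [0.9, 0.3, -2.2]
finger_gap: 0.0213
```

Request:
{"op": "jog_arm", "data": {
  "turn": [
    [0,0,0],
    [0,0,0],
    [0,0,0]
  ],
  "translation": [
    [0,0,0.1],
    [0,0,0.25],
    [0,0,0.25]
  ],
  "hand": [10,10,10]
}}

```text
t: 6.07
tcp_pos: [0.4204, -0.2801, 0.2076]
orientation: [-2.482, -1.913, 0.001]
ft_force: [-0.4, -0.1, -3.3]
finger_gap: 0.0212
```

Run:
```python
from m import *
st(); jog([.421,-.283,.2477],-14.75); s=snap('wrist','wrist5')
C=cloud(s);Z=C[:,:,2]
for x0,y0,x1,y1 in [(285,275,348,395),(290,200,340,245)]:
    P=C[y0:y1,x0:x1].reshape(-1,3); print(np.round(np.nanpercentile(P[:,2],[5,25,50,75,95]),4))
s=snap('scene','scene5'); f=s['frame'][:,:,::-1]; cv2.imwrite('pics/crop5.png',cv2.resize(f[150:300,100:260],None,fx=4,fy=4,interpolation=cv2.INTER_CUBIC))
```

```text
t 6.07 tcp [ 420.4 -280.1  207.6] ty yaw -14.76 tx yaw 75.24 zaxis [-0.0055  0.006  -1.    ] F [-0.4  -0.09 -3.34] gap 21.2 q [-0.82  0.29  1.59  0.    1.27 -0.56]
translation [-0.0163  0.0068 -0.2676] turn [-0.0137 -0.0088 -0.0004] tilt 0.47
[0.0252 0.2385 0.2392 0.2397 0.2406]
[0.0239 0.0251 0.1409 0.1421 0.1815]
```

View pics/wrist5.png

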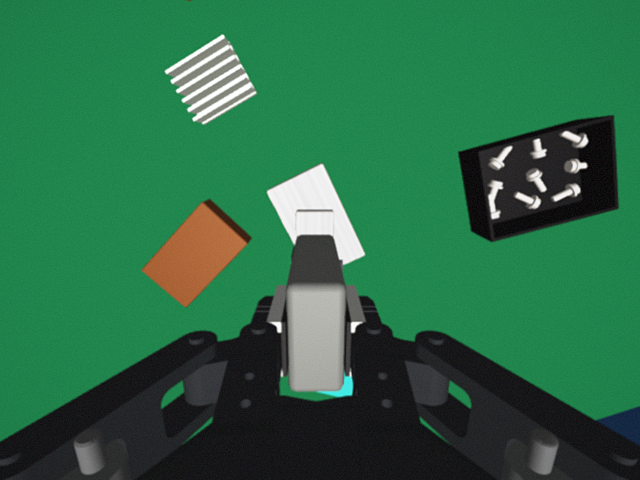

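View pics/crop5.png

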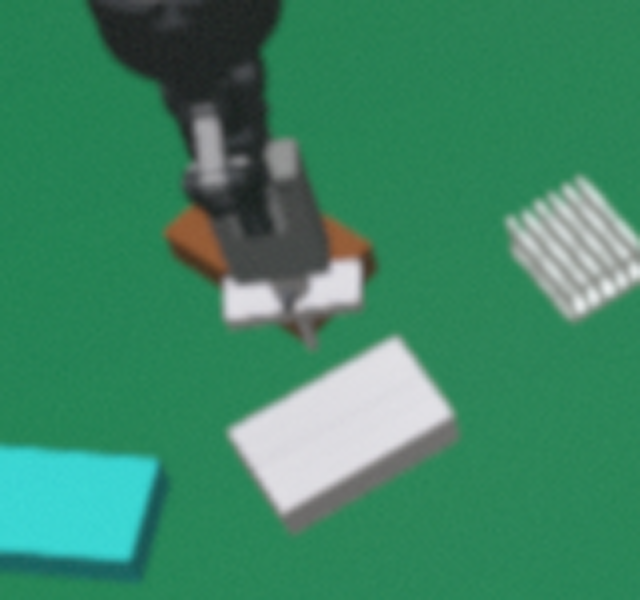

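Run:
```python
from m import *
s=load('wrist5'); C=cloud(s)
st()
P=plane(s,[(268,190),(323,165),(364,253)],.025); print(np.round(P*1000,1),np.linalg.norm(P[1]-P[0]))
u=(P[0]-P[1])/np.linalg.norm(P[0]-P[1]); v=(P[2]-P[1])/np.linalg.norm(P[2]-P[1]); print('u.v',u@v,'centre',P[1]+.03*u+.05*v, P[1]+.03*u+.05*np.array([u[1],-u[0],0])*np.sign(np.cross(v,u)[2])*-1)
```

```text
t 6.17 tcp [ 421.7 -281.3  211.5] ty yaw -14.73 tx yaw 75.27 zaxis [-0.0013  0.0014 -1.    ] F [ 0.61 -0.78 -2.26] gap 21.0 q [-0.82  0.29  1.58  0.    1.27 -0.56]
[[ 384.  -237.4   25. ]
 [ 440.7 -228.2   25. ]
 [ 459.  -322.    25. ]] 0.05740988738587798
u.v -0.03208598144842876 centre [ 0.42068314 -0.28211129  0.025     ] [ 0.40307671 -0.1836865   0.025     ]
```

The block centre from this view is (421,-282), which agrees with the TCP. I descend toward contact at TCP z ≈ 0.101.

Request:
{"op": "jog_arm", "data": {
  "turn": [
    [0,0,0],
    [0,0,0],
    [0,0,0],
    [0,0,0],
    [0,0,0]
  ],
  "translation": [
    [0,0,0.12],
    [0,0,0.24],
    [0,0,0.36],
    [0,0,0.46],
    [0,0,0.5]
  ],
  "hand": [10,10,10,10,10]
}}

```text
t: 6.58
tcp_pos: [0.4218, -0.2815, 0.1362]
orientation: [-2.487, -1.918, 0.0]
ft_force: [-1.0, 0.8, -1.3]
finger_gap: 0.0211
```

Request:
{"op": "jog_arm", "data": {
  "turn": [
    [0,0,0],
    [0,0,0],
    [0,0,0],
    [0,0,0],
    [0,0,0]
  ],
  "translation": [
    [0,0,0.05],
    [0,0,0.1],
    [0,0,0.14],
    [0,0,0.17],
    [0,0,0.18]
  ],
  "hand": [10,10,10,10,10]
}}

```text
t: 7.0
tcp_pos: [0.422, -0.282, 0.1096]
orientation: [2.488, 1.917, 0.0]
ft_force: [0.6, 0.0, -0.6]
finger_gap: 0.021
```

Run:
```python
from h import *
st()
```

```text
t 7.0 tcp [ 422.  -282.   109.6] ty yaw -14.76 tx yaw 75.24 zaxis [ 4.e-04 -4.e-04 -1.e+00] F [ 0.59  0.03 -0.59] gap 21.0 q [-0.82  0.41  1.71  0.    1.03 -0.56]
```

Request:
{"op": "jog_arm", "data": {
  "turn": [
    [0,0,0],
    [0,0,0],
    [0,0,0],
    [0,0,0],
    [0,0,0]
  ],
  "translation": [
    [0,0,0.015],
    [0,0,0.03],
    [0,0,0.045],
    [0,0,0.055],
    [0,0,0.06]
  ],
  "hand": [10,10,10,10,10]
}}

```text
t: 7.42
tcp_pos: [0.422, -0.282, 0.1011]
orientation: [2.488, 1.918, -0.0]
ft_force: [-2.4, 2.4, 10.2]
finger_gap: 0.021
```

Request:
{"op": "jog_arm", "data": {
  "turn": [
    [0,0,0],
    [0,0,0],
    [0,0,0]
  ],
  "translation": [
    [0,0,0.007],
    [0,0,0.013],
    [0,0,0.013]
  ],
  "hand": [10,10,10]
}}

```text
t: 7.67
tcp_pos: [0.4221, -0.2821, 0.1011]
orientation: [2.487, 1.917, -0.0]
ft_force: [-4.3, 5.5, 22.8]
finger_gap: 0.0211
```

Run:
```python
from h import *
st()
```

```text
t 7.67 tcp [ 422.1 -282.1  101.1] ty yaw -14.74 tx yaw 75.26 zaxis [ 8.0e-04 -1.4e-03 -1.0e+00] F [-4.29  5.46 22.8 ] gap 21.1 q [-0.82  0.42  1.72 -0.    1.   -0.56]
```

The foot is seated at exactly the predicted height (TCP z 0.1011) with about 25 N of push. I back off 1.5 mm of command and hold.

Request:
{"op": "jog_arm", "data": {
  "turn": [
    [0,0,0],
    [0,0,0],
    [0,0,0],
    [0,0,0],
    [0,0,0]
  ],
  "translation": [
    [0,0,-0.01],
    [0,0,-0.01],
    [0,0,-0.01],
    [0,0,-0.01],
    [0,0,-0.01]
  ],
  "hand": [10,10,10,10,10]
}}

```text
t: 8.08
tcp_pos: [0.4221, -0.2822, 0.1011]
orientation: [2.487, 1.917, 0.0]
ft_force: [-0.6, 1.2, 10.5]
finger_gap: 0.0211
```

Run:
```python
from m import *
st(); s=snap('wrist','wrist6')
s=snap('scene','scene6'); f=s['frame'][:,:,::-1]; cv2.imwrite('pics/crop6.png',cv2.resize(f[150:300,100:260],None,fx=4,fy=4,interpolation=cv2.INTER_CUBIC))
```

```text
t 8.08 tcp [ 422.1 -282.2  101.1] ty yaw -14.75 tx yaw 75.25 zaxis [ 8.e-04 -1.e-03 -1.e+00] F [-0.64  1.21 10.46] gap 21.1 q [-0.82  0.42  1.72 -0.    1.01 -0.56]
```

View pics/crop6.png

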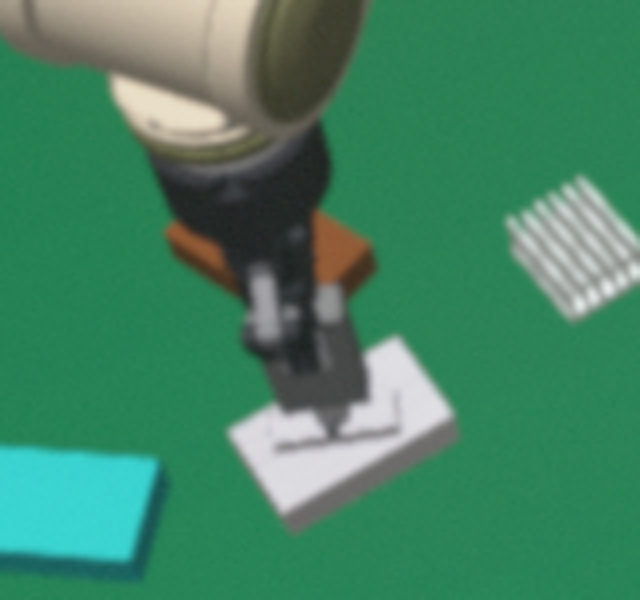

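The zero check held for about 0.8 s at 10–23 N with the foot flat and centred on the steel block. I lift off and go to a viewpoint beside the gland well.

Request:
{"op": "jog_arm", "data": {
  "turn": [
    [0,0,0],
    [0,0,0],
    [0,0,0],
    [0,0,0],
    [0,0,0]
  ],
  "translation": [
    [0,0,-0.1],
    [0,0,-0.3],
    [0,0,-0.55],
    [0,0,-0.8],
    [0,0,-1]
  ],
  "hand": [10,10,10,10,10]
}}

```text
t: 8.6
tcp_pos: [0.4217, -0.2818, 0.2526]
orientation: [2.487, 1.917, 0.0]
ft_force: [1.1, -0.3, -2.2]
finger_gap: 0.0211
```

Run:
```python
from h import *
st(); jog([.638,-.101,.25],-20.8)
```

```text
t 8.6 tcp [ 421.7 -281.8  252.6] ty yaw -14.75 tx yaw 75.25 zaxis [ 7.e-04 -8.e-04 -1.e+00] F [ 1.11 -0.34 -2.15] gap 21.1 q [-0.82  0.26  1.51 -0.    1.37 -0.56]
translation [1.5329 1.0871 0.0173] turn [0.0018 0.0012 0.211 ] tilt 0.06
```

Request:
{"op": "jog_arm", "data": {
  "turn": [
    [0,0,0.05],
    [0,0,0.1],
    [0,0,0.16],
    [0,0,0.21],
    [0,0,0.21]
  ],
  "translation": [
    [0.1,0.07,0],
    [0.25,0.18,0],
    [0.45,0.32,0],
    [0.65,0.46,0],
    [0.85,0.6,0]
  ],
  "hand": [10,10,10,10,10]
}}

```text
t: 9.02
tcp_pos: [0.5422, -0.1802, 0.2497]
orientation: [-2.586, -1.782, 0.001]
ft_force: [0.3, -0.2, -2.4]
finger_gap: 0.0213
```

Run:
```python
from h import *
st(); jog([.638,-.101,.25],-20.8)
```

```text
t 9.02 tcp [ 542.2 -180.2  249.7] ty yaw -20.88 tx yaw 69.12 zaxis [-1.e-03  5.e-04 -1.e+00] F [ 0.26 -0.22 -2.38] gap 21.3 q [-0.53  0.4   1.32 -0.    1.42 -0.16]
translation [ 0.7211  0.4086 -0.0025] turn [-0.0022 -0.0002 -0.0028] tilt 0.06
```

Request:
{"op": "jog_arm", "data": {
  "turn": [
    [0,0,0],
    [0,0,0],
    [0,0,0],
    [0,0,0],
    [0,0,0]
  ],
  "translation": [
    [0.2,0.11,0],
    [0.4,0.22,0],
    [0.58,0.33,0],
    [0.68,0.39,0],
    [0.68,0.39,0]
  ],
  "hand": [10,10,10,10,10]
}}

```text
t: 9.43
tcp_pos: [0.6339, -0.1041, 0.2485]
orientation: [-2.581, -1.788, 0.001]
ft_force: [-0.1, -0.7, -1.8]
finger_gap: 0.0212
```

Request:
{"op": "jog_arm", "data": {
  "turn": [
    [0,0,0],
    [0,0,0],
    [0,0,0],
    [0,0,0]
  ],
  "translation": [
    [0,0,0],
    [0,0,0],
    [0,0,0],
    [0,0,0]
  ],
  "hand": [10,10,10,10]
}}

```text
t: 9.77
tcp_pos: [0.6317, -0.1076, 0.2505]
orientation: [2.586, 1.783, -0.0]
ft_force: [0.3, -1.1, -1.9]
finger_gap: 0.0207
```

Run:
```python
from h import *
st(); snap('wrist','wrist7')
```

```text
t 9.77 tcp [ 631.7 -107.6  250.5] ty yaw -20.84 tx yaw 69.16 zaxis [-0.e+00 -1.e-04 -1.e+00] F [ 0.33 -1.08 -1.92] gap 20.7 q [-0.35  0.57  1.07 -0.    1.5   0.01]
```

View pics/wrist7.png

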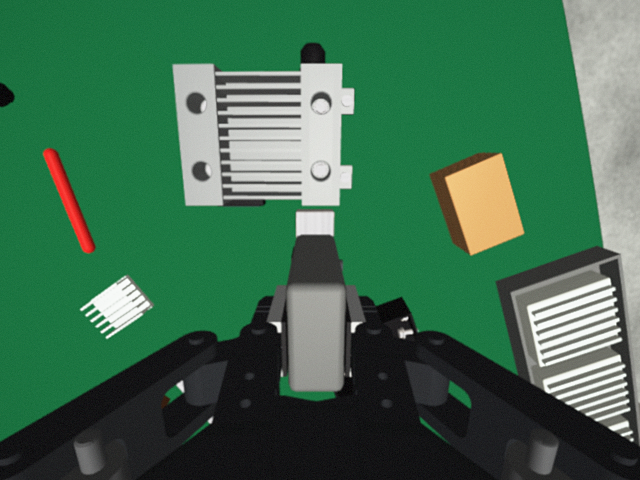

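The wrist view shows the housing with all four wells. The gland is at (312,52), so the target well is the one at (320,103). I crop and measure it.

Run:
```python
from m import *
s=load('wrist7'); f=s['frame'][:,:,::-1]
cv2.imwrite('pics/crop7.png',cv2.resize(f[40:215,165:365],None,fx=4,fy=4,interpolation=cv2.INTER_CUBIC)[:600])
C=cloud(s); Z=C[:,:,2]; g=cv2.cvtColor(f,cv2.COLOR_BGR2GRAY)
W=[]
for (u,v) in [(320,103),(320,169),(197,103),(201,170)]:
    # hole mask: below land in depth, within box
    b=14; z=Z[v-b:v+b+1,u-b:u+b+1]; m=((z<.066)&(z>.02)).astype(np.uint8)
    n,l,stt,c=cv2.connectedComponentsWithStats(m); i=l[b,b] or 1+np.argmax(stt[1:,4])
    cs,_=cv2.findContours((l==i).astype(np.uint8),cv2.RETR_EXTERNAL,cv2.CHAIN_APPROX_NONE); c=max(cs,key=cv2.contourArea).reshape(-1,2)+[u-b,v-b]
    P=plane(s,c.astype(float),.07)[:,:2]*1000
    A=np.c_[2*P,np.ones(len(P))]; x=np.linalg.lstsq(A,(P**2).sum(1),rcond=None)[0]
    gx=g[v-b:v+b+1,u-b:u+b+1]; 
    print((u,v),'px',stt[i],'circle',x[:2].round(2),'d',2*np.sqrt(x[2]+x[0]**2+x[1]**2).round(2),'median z',np.median(z[l==i]).round(4))
    W.append(x[:2])
W=np.array(W); print('A-B',np.linalg.norm(W[0]-W[1]),'A-C',np.linalg.norm(W[0]-W[2]),'yaw y',np.degrees(np.arctan2(*(W[0]-W[1])[::-1])),'centre',W.mean(0))
d=(W[0]-W[1]+W[2]-W[3])/2;d/=np.linalg.norm(d); print('well from centre', W.mean(0)+d*30+56*np.array([d[1],-d[0]]), 'yaw',np.degrees(np.arctan2(d[1],d[0])))
```

```text
(320, 103) px [  5   4  20  21 332] circle [675.17  -7.74] d 17.02 median z 0.0395
(320, 169) px [  5   6  19  20 287] circle [653.99 -62.77] d 16.88 median z 0.0334
(197, 103) px [  4   4  19  21 293] circle [571.36  32.04] d 16.04 median z 0.0485
(201, 170) px [  7   6  18  19 270] circle [550.46 -23.96] d 16.44 median z 0.0459
A-B 58.96642798673814 A-C 111.17199397203633 yaw y 68.94995930973414 centre [612.74441856 -15.60595635]
well from centre [675.74172304  -7.39988366] yaw 69.24301003665464
```

View pics/crop7.png

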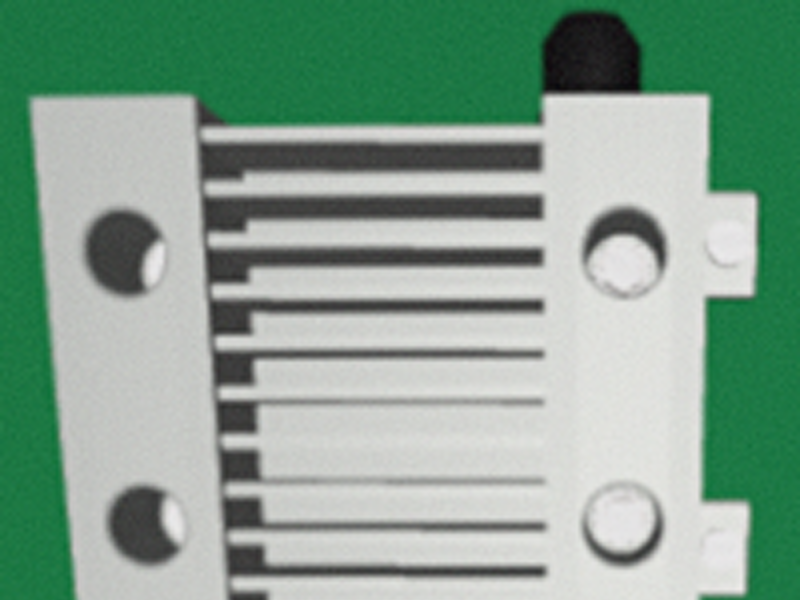

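Run:
```python
from m import *
for n,tcp,ty in [('wrist7',np.array([.6317,-.1076,.2505]),-20.84),('wrist4',np.array([.4264,-.1636,.2484]),-14.76),('wrist6',np.array([.4221,-.2822,.1011]),-14.75)]:
    s=load(n); C=cloud(s); Z=C[:,:,2]; f=tcp[2]-.0761
    a=np.radians(ty); ey=np.array([np.cos(a),np.sin(a)]); ex=np.array([-np.sin(a),np.cos(a)])
    for nm,h,box in [('top',.108,(270,270,365,400)),('foot',.010,(285,200,350,260))]:
        m=np.zeros(Z.shape,np.uint8); x0,y0,x1,y1=box; z=Z[y0:y1,x0:x1]; m[y0:y1,x0:x1]=abs(z-f-h)<.006
        if nm=='top': m=cv2.morphologyEx(m,cv2.MORPH_OPEN,np.ones((3,3)))
        cs,_=cv2.findContours(m,cv2.RETR_EXTERNAL,cv2.CHAIN_APPROX_NONE); c=max(cs,key=cv2.contourArea).reshape(-1,2)
        P=plane(s,c.astype(float),f+h)[:,:2]-tcp[:2]; X=P@ex*1000; Y=P@ey*1000
        print(n,nm,'z med',np.median(Z[m>0])-f,'toolx',X.min().round(1),X.max().round(1),'tooly',np.percentile(Y,[3,97]).round(1),rect(P))
```

```text
wrist7 top z med 0.10779237027722144 toolx -21.5 24.5 tooly [-15.5  17.4] (array([1.8, 0.9]), array([46.1, 34.1]), np.float32(69.2))
wrist7 foot z med 0.009786065441631159 toolx 15.3 32.0 tooly [-11.6  11.8] (array([ 8.5, 22.1]), array([16.7, 23.5]), np.float32(-20.8))
wrist4 top z med 0.10792013209719836 toolx -22.1 24.4 tooly [-15.4  17.4] (array([1.9, 0.9]), array([46.5, 34.1]), np.float32(77.1))
wrist4 foot z med 0.00990850867702553 toolx 15.3 32.0 tooly [-12.3  11. ] (array([ 5.4, 23.2]), array([16.7, 23.4]), np.float32(-14.0))
wrist6 top z med 0.10786661456439026 toolx -21.6 24.9 tooly [-15.6  17.2] (array([1.6, 1.3]), array([46.5, 34.1]), np.float32(75.2))
wrist6 foot z med 0.00987850645545002 toolx 15.3 32.6 tooly [-11.7  11.8] (array([ 6.2, 23.1]), array([17.3, 23.5]), np.float32(-14.7))
```

Well at (675.4,-7.6), with pair spacings 59 and 111 mm against the nominal 60 and 112. The in-hand foot is centred on the TCP to about 0.2 mm. I move halfway for a second look.

Run:
```python
from h import *
st(); jog([.6753,-.0077,.25],-20.8)
```

```text
t 9.82 tcp [ 631.8 -107.5  250.6] ty yaw -20.83 tx yaw 69.17 zaxis [ 2.e-04 -1.e-04 -1.e+00] F [-0.42 -0.75 -2.37] gap 20.9 q [-0.35  0.57  1.07 -0.    1.5   0.01]
translation [0.7252 0.0344 0.0039] turn [ 0.0004  0.0001 -0.0011] tilt 0.01
```

Request:
{"op": "jog_arm", "data": {
  "turn": [
    [0,0,0],
    [0,0,0],
    [0,0,0],
    [0,0,0],
    [0,0,0]
  ],
  "translation": [
    [0.1,0,0],
    [0.2,0,0],
    [0.25,0,0],
    [0.25,0,0],
    [0.25,0,0]
  ],
  "hand": [10,10,10,10,10]
}}

```text
t: 10.23
tcp_pos: [0.6456, -0.0711, 0.2502]
orientation: [2.584, 1.786, -0.0]
ft_force: [0.4, -0.3, -2.9]
finger_gap: 0.0215
```

Run:
```python
from h import *
st(); s=snap('wrist','wrist8'); f=s['frame'][:,:,::-1]
print(proj(s,[[.6754,-.0076,.07]]))
cv2.imwrite('pics/crop8.png',cv2.resize(f[60:260,220:420],None,fx=3,fy=3,interpolation=cv2.INTER_CUBIC))
```

```text
t 10.23 tcp [645.6 -71.1 250.2] ty yaw -20.69 tx yaw 69.31 zaxis [-2.e-04 -2.e-04 -1.e+00] F [ 0.38 -0.28 -2.89] gap 21.5 q [-0.29  0.59  1.03 -0.    1.52  0.07]
[[320.75253835 148.04594773]]
```

View pics/crop8.png

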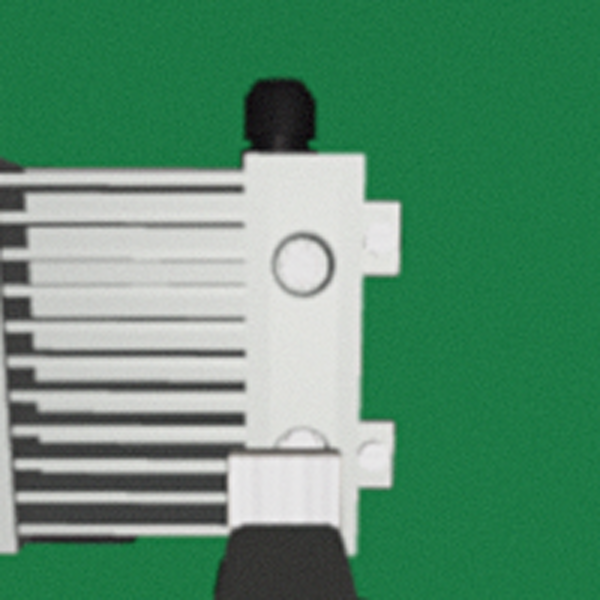

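The second view agrees: predicted (320.8,148.0), seen (320.8,148.0). I move over the well at height.

Run:
```python
from h import *
st(); jog([.6754,-.0076,.25],-20.8)
```

```text
t 10.28 tcp [645.5 -71.6 250.3] ty yaw -20.74 tx yaw 69.26 zaxis [-2.e-04 -3.e-04 -1.e+00] F [-0.67 -0.05 -3.28] gap 21.0 q [-0.29  0.59  1.03 -0.    1.52  0.07]
translation [0.4699 0.0353 0.0017] turn [-0.0001  0.0006  0.0022] tilt 0.02
```

Request:
{"op": "jog_arm", "data": {
  "turn": [
    [0,0,0],
    [0,0,0],
    [0,0,0],
    [0,0,0],
    [0,0,0]
  ],
  "translation": [
    [0.12,0.01,0],
    [0.24,0.02,0],
    [0.36,0.03,0],
    [0.44,0.035,0],
    [0.47,0.035,0]
  ],
  "hand": [10,10,10,10,10]
}}

```text
t: 10.7
tcp_pos: [0.6757, -0.0066, 0.2501]
orientation: [-2.584, -1.786, 0.0]
ft_force: [-0.8, 0.6, -1.8]
finger_gap: 0.0212
```

Request:
{"op": "jog_arm", "data": {
  "turn": [
    [0,0,0],
    [0,0,0],
    [0,0,0],
    [0,0,0],
    [0,0,0]
  ],
  "translation": [
    [0,0,0.1],
    [0,0,0.2],
    [0,0,0.28],
    [0,0,0.3],
    [0,0,0.3]
  ],
  "hand": [10,10,10,10,10]
}}

```text
t: 11.12
tcp_pos: [0.675, -0.0083, 0.2046]
orientation: [-2.585, -1.783, 0.002]
ft_force: [-0.2, -0.3, -1.7]
finger_gap: 0.0213
```

Run:
```python
from h import *
st(); jog([.6754,-.0076,.194],-20.8)
s=snap('scene','scene9'); f=s['frame'][:,:,::-1]
cv2.imwrite('pics/crop9.png',cv2.resize(f[220:340,290:410],None,fx=5,fy=5,interpolation=cv2.INTER_CUBIC))
print(proj(s,[[.6754,-.0076,.07],[.6754,-.0076,.0899]]))
snap('wrist','wrist9')
```

```text
t 11.12 tcp [675.   -8.3 204.6] ty yaw -20.8 tx yaw 69.2 zaxis [-1.7e-03  1.0e-04 -1.0e+00] F [-0.18 -0.31 -1.65] gap 21.3 q [-0.19  0.68  1.01 -0.    1.46  0.18]
translation [0.0056 0.001  0.0709] turn [-0.0033  0.0011 -0.0001] tilt 0.1
[[361.48135668 296.7784896 ]
 [362.03394603 291.65743314]]
```

View pics/crop9.png

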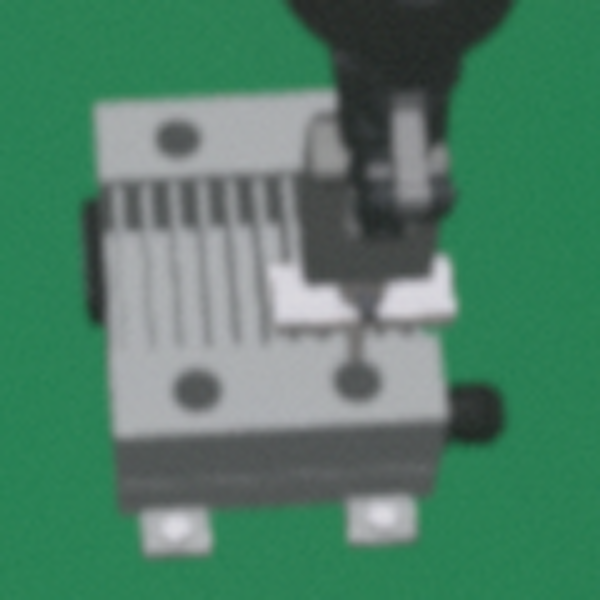

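View pics/wrist9.png

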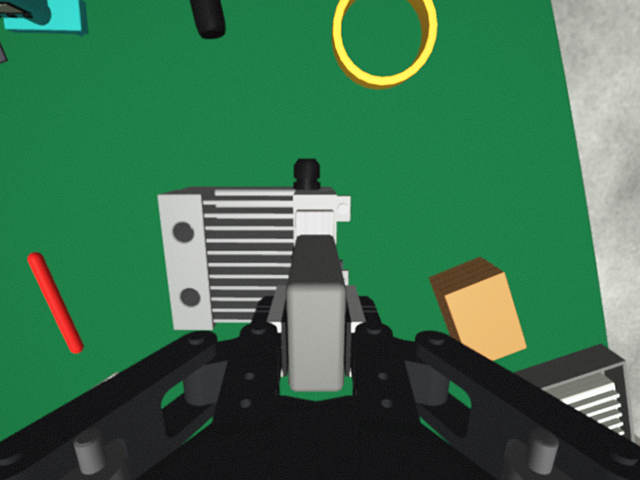

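The scene crop shows the rod tip hanging over the gland-side well. The well is at (361.6,296.4) against a predicted (361.5,296.8), and the tip matches within about 1 px. I lower it to about 5 mm above the mouth and check again.

Request:
{"op": "jog_arm", "data": {
  "turn": [
    [0,0,0],
    [0,0,0],
    [0,0,0],
    [0,0,0],
    [0,0,0]
  ],
  "translation": [
    [0.002,0,0.03],
    [0.002,0,0.06],
    [0.002,0,0.08],
    [0.002,0,0.08],
    [0.002,0,0.08]
  ],
  "hand": [10,10,10,10,10]
}}

```text
t: 11.63
tcp_pos: [0.6754, -0.0074, 0.1931]
orientation: [-2.585, -1.785, 0.001]
ft_force: [0.1, 0.0, -2.6]
finger_gap: 0.0212
```

Run:
```python
from h import *
o=st(); jog([.6754,-.0076,.194],-20.8)
s=snap('scene','scene10'); f=s['frame'][:,:,::-1]
cv2.imwrite('pics/crop10.png',cv2.resize(f[275:311,338:386],None,fx=15,fy=15,interpolation=cv2.INTER_CUBIC))
tz=o['tcp_pos'][2]-.1161; print(tz,proj(s,[[.6754,-.0076,.07],[*o['tcp_pos'][:2],tz],[*o['tcp_pos'][:2],tz+.02]]), '->crop',15*(proj(s,[[.6754,-.0076,.07],[*o['tcp_pos'][:2],tz],[*o['tcp_pos'][:2],tz+.02]])-[338,275]))
```

```text
t 11.63 tcp [675.4  -7.4 193.1] ty yaw -20.77 tx yaw 69.23 zaxis [-5.e-04  1.e-04 -1.e+00] F [ 0.08  0.02 -2.6 ] gap 21.2 q [-0.18  0.68  1.03 -0.    1.43  0.18]
translation [-0.0012  0.0003 -0.0057] turn [-0.0009  0.0002  0.0012] tilt 0.03
0.07704825287228954 [[361.48135668 296.7784896 ]
 [361.76952323 294.95241374]
 [362.3320498  289.74969853]] ->crop [[352.22035014 326.67734406]
 [356.54284838 299.28620611]
 [364.98074699 221.24547799]]
```

View pics/crop10.png

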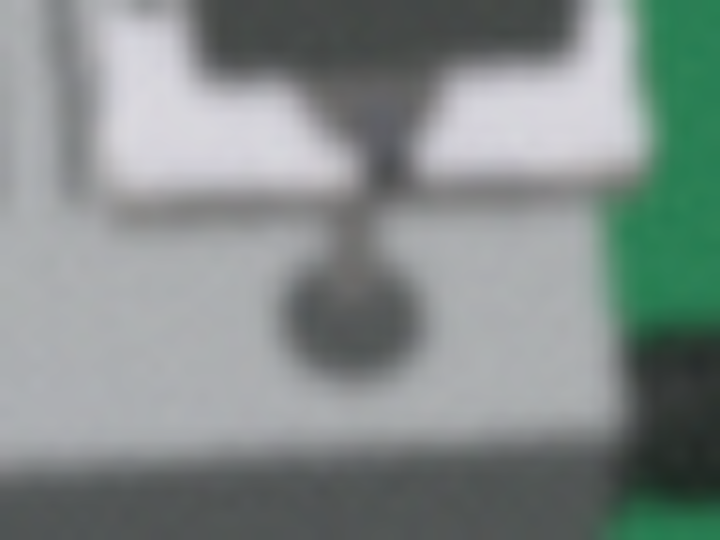

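The rod is centred left-right over the well (rod column ≈353, well ≈353 in the crop), and the tip is just above the mouth. I lower it in stages.

Request:
{"op": "jog_arm", "data": {
  "turn": [
    [0,0,0],
    [0,0,0],
    [0,0,0],
    [0,0,0],
    [0,0,0]
  ],
  "translation": [
    [-0.001,0,0.03],
    [-0.001,0,0.06],
    [-0.001,0,0.09],
    [-0.001,0,0.12],
    [-0.001,0,0.13]
  ],
  "hand": [10,10,10,10,10]
}}

```text
t: 12.1
tcp_pos: [0.6751, -0.0075, 0.1726]
orientation: [-2.585, -1.784, 0.002]
ft_force: [-0.1, 0.3, -2.0]
finger_gap: 0.0214
```

Run:
```python
from h import *
o=st(); jog([.6754,-.0076,.148],-20.8)
```

```text
t 12.1 tcp [675.1  -7.5 172.6] ty yaw -20.77 tx yaw 69.23 zaxis [-1.6e-03  3.0e-04 -1.0e+00] F [-0.08  0.28 -2.03] gap 21.4 q [-0.18  0.7   1.06  0.    1.39  0.18]
translation [0.0002 0.0023 0.1642] turn [-0.0032  0.0005  0.0011] tilt 0.09
```

Request:
{"op": "jog_arm", "data": {
  "turn": [
    [0,0,0],
    [0,0,0],
    [0,0,0],
    [0,0,0],
    [0,0,0]
  ],
  "translation": [
    [0,0.002,0.03],
    [0,0.002,0.06],
    [0,0.002,0.09],
    [0,0.002,0.12],
    [0,0.002,0.145]
  ],
  "hand": [10,10,10,10,10]
}}

```text
t: 12.52
tcp_pos: [0.6757, -0.0077, 0.1517]
orientation: [-2.585, -1.785, 0.0]
ft_force: [0.6, 0.3, -0.7]
finger_gap: 0.0212
```

Request:
{"op": "jog_arm", "data": {
  "turn": [
    [0,0,0],
    [0,0,0]
  ],
  "translation": [
    [0,0,0],
    [0,0,0]
  ],
  "hand": [10,10]
}}

```text
t: 12.68
tcp_pos: [0.6756, -0.0077, 0.1521]
orientation: [-2.585, -1.784, 0.0]
ft_force: [-0.7, 0.2, -1.1]
finger_gap: 0.0211
```

Run:
```python
from h import *
o=st(); jog([.6754,-.0076,.1461],-20.8)
```

```text
t 12.68 tcp [675.6  -7.7 152.1] ty yaw -20.77 tx yaw 69.23 zaxis [-3.e-04  1.e-04 -1.e+00] F [-0.69  0.21 -1.09] gap 21.1 q [-0.18  0.71  1.08  0.    1.35  0.18]
translation [-0.0002 -0.0016  0.0398] turn [-0.0007  0.0001  0.0011] tilt 0.02
```

The force has risen by about 1.3 N, so the rod is on the screw. There are 6 mm left to the land.

Request:
{"op": "jog_arm", "data": {
  "turn": [
    [0,0,0],
    [0,0,0],
    [0,0,0],
    [0,0,0],
    [0,0,0]
  ],
  "translation": [
    [0,-0.001,0.012],
    [0,-0.001,0.024],
    [0,-0.001,0.034],
    [0,-0.001,0.04],
    [0,-0.001,0.043]
  ],
  "hand": [10,10,10,10,10]
}}

```text
t: 13.1
tcp_pos: [0.6757, -0.0077, 0.1462]
orientation: [2.585, 1.784, 0.001]
ft_force: [-1.5, 0.3, 5.2]
finger_gap: 0.0216
```

Request:
{"op": "jog_arm", "data": {
  "turn": [
    [0,0,0],
    [0,0,0]
  ],
  "translation": [
    [0,0,0],
    [0,0,0]
  ],
  "hand": [10,10]
}}

```text
t: 13.27
tcp_pos: [0.6757, -0.0077, 0.1462]
orientation: [2.585, 1.784, 0.001]
ft_force: [-1.0, 0.7, 5.0]
finger_gap: 0.0213
```

Run:
```python
from h import *
o=st()
```

```text
t 13.27 tcp [675.7  -7.7 146.2] ty yaw -20.77 tx yaw 69.23 zaxis [ 7.e-04 -2.e-04 -1.e+00] F [-0.98  0.73  5.  ] gap 21.3 q [-0.18  0.72  1.09 -0.    1.33  0.18]
```

The foot is seated at TCP z 0.1462 (foot underside at 0.0701), with roughly 6 N on the land. I do a last visual check of the centring.

Run:
```python
from m import *
o=st(); s=snap('scene','scene11'); f=s['frame'][:,:,::-1]
cv2.imwrite('pics/crop11.png',cv2.resize(f[220:340,290:410],None,fx=5,fy=5,interpolation=cv2.INTER_CUBIC))
s=snap('wrist','wrist11'); C=cloud(s);Z=C[:,:,2]
# foot +y end
m=np.zeros(Z.shape,np.uint8); m[200:245,285:350]=abs(Z[200:245,285:350]-.080)<.004
P=C[m>0]; print('foot',m.sum(),np.median(P[:,2]),rect(P))
cv2.imwrite('pics/crop11w.png',cv2.resize(s['frame'][150:300,240:440,::-1],None,fx=4,fy=4,interpolation=cv2.INTER_CUBIC))
st()
```

```text
t 13.27 tcp [675.7  -7.7 146.2] ty yaw -20.77 tx yaw 69.23 zaxis [ 7.e-04 -2.e-04 -1.e+00] F [-0.98  0.73  5.  ] gap 21.3 q [-0.18  0.72  1.09 -0.    1.33  0.18]
foot 910 0.07983303082508071 (array([684.3,  14.2]), array([16.6, 23.6]), np.float32(-21.5))
t 13.37 tcp [675.7  -7.7 146.2] ty yaw -20.77 tx yaw 69.23 zaxis [ 7.e-04 -1.e-04 -1.e+00] F [-0.9  -0.25  4.51] gap 21.1 q [-0.18  0.72  1.09  0.    1.33  0.18]
```

View pics/crop11.png

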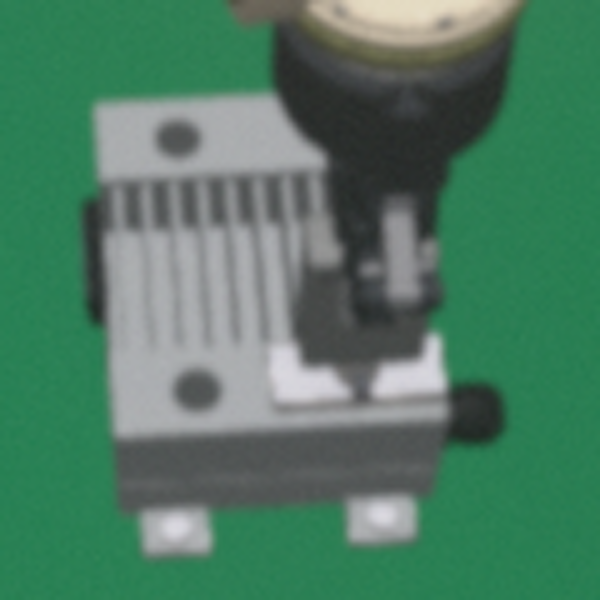

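View pics/crop11w.png

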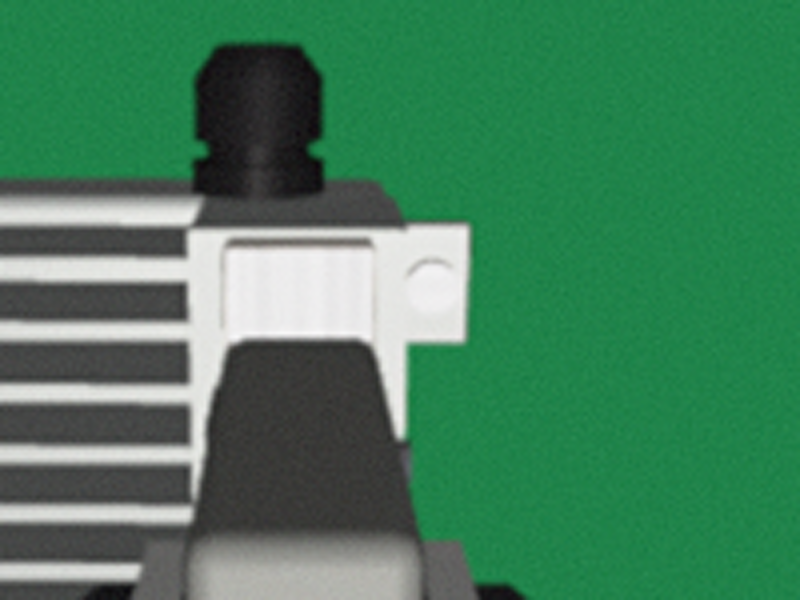

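Run:
```python
from m import *
s=load('wrist11'); g=cv2.cvtColor(s['frame'],cv2.COLOR_RGB2GRAY).astype(float)
print('col 306..320 mean rows', [(r,int(g[r,300:330].mean())) for r in range(200,222)])
print('row 220 cols',[(c,int(g[218:230,c].mean())) for c in list(range(282,302))+list(range(328,346))])
tcp=np.array([.6757,-.0077]); a=np.radians(-20.77); ey=np.array([np.cos(a),np.sin(a)]); ex=np.array([-np.sin(a),np.cos(a)])
for nm,r,z in [('landedge',150+229/4,.07),('foot top end',150+245/4,.08),('foot bot end',150+238/4,.07)]:
    P=plane(s,[(315,r)],z)[0,:2]-tcp; print(nm,(P@ex*1000).round(2))
for nm,c,z in [('landL',240+188/4,.07),('landR',240+406/4,.07),('footL',240+224/4,.08),('footR',240+375/4,.08)]:
    P=plane(s,[(c,150+300/4)],z)[0,:2]-tcp; print(nm,(P@ey*1000).round(2))
```

```text
col 306..320 mean rows [(200, 68), (201, 71), (202, 71), (203, 70), (204, 69), (205, 65), (206, 96), (207, 184), (208, 218), (209, 163), (210, 106), (211, 147), (212, 213), (213, 235), (214, 235), (215, 235), (216, 234), (217, 234), (218, 234), (219, 234), (220, 234), (221, 234)]
row 220 cols [(282, 104), (283, 104), (284, 101), (285, 98), (286, 129), (287, 202), (288, 227), (289, 228), (290, 227), (291, 227), (292, 228), (293, 228), (294, 224), (295, 204), (296, 221), (297, 235), (298, 238), (299, 236), (300, 234), (301, 235), (328, 231), (329, 231), (330, 234), (331, 236), (332, 232), (333, 214), (334, 222), (335, 229), (336, 229), (337, 229), (338, 229), (339, 229), (340, 228), (341, 227), (342, 228), (343, 232), (344, 234), (345, 235)]
landedge 32.18
foot top end 31.3
foot bot end 30.7
landL -18.05
landR 17.92
footL -11.52
footR 12.25
```

The foot centre is within about 1.2 mm of the well axis: the foot end is 1.1 mm from its ideal place, with a 0.4 mm side offset. The limit is 3.5 mm. I hand it in.

Run:
```python
from h import *
print(job.sign_off()); st()
```

```text
the job is handed in; nothing more can be done
None
the job is handed in; nothing more can be done
```

I lifted the grey gauge off its stand and checked its zero on the steel block. Then I lowered its rod into the well beside the gland and handed the job in while still gripping it there, at about 13 s of the 58 s allowed. The sign-off gave no verdict.

- **Zero check:** the foot stood flat on the steel setting block for about 0.8 s at roughly 10–25 N. It seated at the predicted height, TCP z 0.1011 m.
- **In the well:** the wrist force rose about 1.3 N before the foot reached the land, so the rod was on the screw. I cannot read the rod's travel or its wall contact directly. I saw no sudden jump in the wrist force on the way down.
- **Final pose:** the foot's underside is at z ≈ 0.0701 m against the land at 0.070 m. About 6 N presses on the land, the tool tilt is under 0.1°, and the finger gap is 21 mm.
- **Centring:** the last wrist view puts the foot about 1.1 mm along the land and 0.4 mm across it from the well axis, against a limit of 3.5 mm. Measurements taken before lowering had suggested under 0.5 mm, so the views disagree by about 1 mm along the land.
- **Slight lean:** one reading of the case top hinted that the gauge leans about 0.013 rad in the grip, below the 0.04 rad limit.

I saw nothing else on the table moved, but I did not re-measure the other items at the end.

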